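Find and seat the rocking cover of a desk connection box

ROBOT

A 7-joint arm with a two-finger parallel gripper is mounted at the origin on the work surface. World frame = base frame: x ahead of the robot, y to its left, z up, the work surface at z = 0. Lengths are in m, angles in rad, forces in N, time in s.
With the tool pointing down it reaches from about 0.4 to 0.85 m from the base axis. Payload 4.5 kg.
Tool frame: the origin (TCP) lies midway between the tips of the shut fingers; the grasp point (between the pads) lies behind it (r.grip_point_offset is the z of the grasp point in the tool frame, in m); z points along the fingers, y is the line along which they close (so a half turn about z gives the same grasp; the last joint's range is limited). The gripper opens to 88 mm and grips with 3 to 60 N. Pads are 18 mm wide; open, the fingers measure 123 mm over their backs; the gripper's body (75 mm by 187 mm) begins 45 mm behind the grasp point.
Start: joints at [-1.204, 0.689, -0.195, 1.565, 0.157, 0.902, -0.215], TCP at [0.204, 0.591, 0.239] pointing down, gripper open.
Joint ranges: [-3.01, 3.01], [-0.46, 2.08], [-1.47, 1.51], [0.13, 2.56], [-1, 4.14], [0.04, 2.09], [-2.66, 2.66]. Speed limits (rad/s): [2.57, 2.57, 3.14, 3.14, 3.14, 3.14, 3.14].

INTERFACE

Orientations are given as a unit quaternion [x, y, z, w].
In Python, from plant import r, optics, workorder gives the robot as it stands.
- The arm moves only by the shell command python3 -m creep 'ROWS' [FORCE]. ROWS is JSON, a list of rows, each an object of numbers: "grip": the gripper command: -1 is shut, 1 is fully open, values between are in proportion; "tx", "ty", "tz": the shift along the tool's x, y, z in cm; "spin": the turn about the tool's z in degrees. In form: [{"grip": .., "tx": .., "ty": .., "tz": .., "spin": ..}, ...]. A call has 1 to 8 rows; each row shifts and turns the commanded pose from where the row before left it, along the tool's axes as they then stand; what a row does not reach is not made up. A row lasts 1/12 s, in which the tool goes at most 41.7 mm and 7.16 degrees, less where a joint would pass 70% of its speed; a pose out of reach is approached as far as the arm can. A call with a gripper value outside its range is refused whole. The fingers move at their own pace and stop on an object; FORCE is the grip in N (left out, the last holds). Time passes only in rows, so rows that do not move let the fingers close. It gives the time, the measured TCP pose, the force, the opening and the grip force at its end, in the units of the state.
- r.get_state(): the state, without advancing time (a new reading comes with each control period).
- optics.snapshot(name): name is "scene" or "top"; returns (picture, depth): 480x640x3 uint8, red, green, blue; 480x640 float32, m along the optical axis (not along the pixel's ray), 0 where there is no reading.
- optics.get_calibration(name): a dict with "fx", "fy", "cx", "cy" (pixels), "D" ([k1, k2, p1, p2, k3] as OpenCV has them; the pictures are not rectified), "extrinsics" (4x4, takes a point from world to camera coordinates). Camera axes: x right, y down, z forward; pixel columns grow to the right and rows downward; lengths in m; the calibration is good to about 2 mm. A picture is of the moment at which its call begins. get_calibration takes no time and is no camera call.
- workorder.finish_job(): hands the job in; it is judged then, once.
The state is a dict: "clock": time; "q": joint angles; "qd": joint speeds; "joint_torque": joint torques, N m; "tool_pos": TCP position; "eef_rot": TCP orientation; "contact_force": force on the tool from outside, world axes, zero at the start; "moment": the same for the moment, N m; "opening": opening from 0.0 (shut) to 1.0 (fully open); "finger_force": force on a finger pad.
Only numpy, scipy, OpenCV 4.12 (cv2) and the standard library are available. Lean on these libraries where they do the work, as an engineer would, in place of code of your own. Each camera call takes 0.05 s, during which the arm holds its last target. There are 200 camera calls.

TASK

One of the four identical square covers on the aluminium desk connection box has not been snapped home and rocks; the covers stand at slightly different heights anyway, so looking does not tell which. Lightly press the covers near an edge, one after the other, until one tips under the fingertip, then press that one down in its middle until it has snapped fully home and sits level. Use the fingertips only: lift or pull up no cover, push no harder than a firm thumb would, leave the mug, the bottle and the stapler where they stand, and finish clear of everything.

Things in the scene. Friction and masses are not known exactly. Their poses are not given: they have to be found in the camera images.
- box: Flat aluminium desk connection box screwed to the desk, 104 (its x) x 326 (its y) x 30 mm high, with black end caps and four identical grey square covers in a row along its y axis (pitch 76 mm, gaps of 16 mm between covers). Origin: centre of its underside, on the desk; z up. Its yaw is within 0.3 rad of zero.
- place_1 (a point): Point on the box's aluminium top face (30 mm above the desk) at the middle of the first cover, counted from the box's -y end. The cover there is 60 x 60 mm, square to the box; its flat top lies 4 to 9 mm above this point, differently for every cover and start.
- place_2 (a point): Point on the box's aluminium top face (30 mm above the desk) at the middle of the second cover, counted from the box's -y end. The cover there is 60 x 60 mm, square to the box; its flat top lies 4 to 9 mm above this point, differently for every cover and start.
- place_3 (a point): Point on the box's aluminium top face (30 mm above the desk) at the middle of the third cover, counted from the box's -y end. The cover there is 60 x 60 mm, square to the box; its flat top lies 4 to 9 mm above this point, differently for every cover and start.
- place_4 (a point): Point on the box's aluminium top face (30 mm above the desk) at the middle of the fourth cover, counted from the box's -y end. The cover there is 60 x 60 mm, square to the box; its flat top lies 4 to 9 mm above this point, differently for every cover and start.
- sink (a joint): How far (m) the one unseated cover, whichever of the four it is, has been pushed down: 0 at the start, 0.0035 when it rests fully home on its seat, negative if pulled up. It stays where it is left. Pushing it down in its middle takes a steady 12 to 13 N, then it stops dead; pushed near an edge it tips instead and does not go home unless pushed much harder. The other three covers are rigid and do not give at all.
- tip_x (a joint): Tilt (rad) of the unseated cover about the box's x axis through its middle, 0 level; positive lowers its -y edge. Before seating it gives in any direction to 1 to 2 N pressed near an edge (a fingertip centred about 20 mm from its middle), tips 0.1 to 0.15 rad (its edge drops some 4 mm) and springs back level when let go; once home it no longer tips.
- tip_y (a joint): The same about the box's y axis; positive lowers its +x edge.
- mug_rim (a point): Bystander: white ceramic mug, 80 mm across, 92 mm high, standing on the desk beyond the box, loose. This point is the centre of its mouth.
- pillbottle: Bystander: small orange bottle with white cap, 40 mm across, 75 mm high, standing on the desk beyond the box, loose. Origin: centre of its underside.
- stapler: Bystander: blue stapler, 140 (its x) x 36 x 52 mm high, lying on the desk between the robot and the box, loose. Origin: centre of its underside.

How it is judged:
By the outcome, as a careful person would: the job done as asked, in the order asked, and still so for the second after the job is handed in, with the robot touching nothing.
It also fails if it takes over 48 s, if anything falls off the work surface, if the arm or the gripper's body presses on something with over 40 N, if the wrist force passes 120 N, or if a joint passes its speed limit or range.

## Working session

There is one attempt and no reset: what is moved stays moved. The work goes in short steps, Python scripts to look and compute and a shell command to move; the robot and the scene stay as the last step left them, time stands still between calls to the robot, and variables do not carry over. Pictures are saved under pics/ and viewed, at most 10 in all, crops included, and the job is handed in when it is done.

```bash
mkdir -p pics
cat > h.py <<'E'
import numpy as np, cv2
from plant import r, optics, workorder
def cloud(name):
    im,d=optics.snapshot(name); c=optics.get_calibration(name)
    K=np.array([[c['fx'],0,c['cx']],[0,c['fy'],c['cy']],[0,0,1]]);D=np.array(c['D'],float)
    v,u=np.mgrid[:480,:640]
    p=cv2.undistortPoints(np.stack([u,v],-1).reshape(-1,1,2).astype(np.float64),K,D).reshape(480,640,2)
    P=np.dstack([p*d[...,None],d]); T=np.array(c['extrinsics']); 
    W=(P-T[:3,3])@T[:3,:3]; W[d==0]=np.nan
    return im,d,W
E
python3 - <<'E'
from h import *
for n in ('top','scene'):
    im,d,W=cloud(n); cv2.imwrite(f'pics/{n}0.png',im[...,::-1]); np.savez(f'{n}0.npz',im=im,d=d,W=W)
    T=np.array(optics.get_calibration(n)['extrinsics']); print(n,-T[:3,:3].T@T[:3,3])
s=r.get_state(); print({k:np.round(v,3) for k,v in s.items()}, r.grip_point_offset)
E
```

```text
top [0.41252649 0.02837268 0.84007116]
scene [1.01679414 0.44866551 0.48610536]
{'clock': np.float64(0.1), 'q': array([-1.204,  0.69 , -0.195,  1.566,  0.157,  0.903, -0.215]), 'qd': array([ 0.   , -0.003,  0.   , -0.002,  0.001,  0.   ,  0.   ]), 'joint_torque': array([-4.0000e-03, -5.2850e+01, -1.2720e+00, -1.5384e+01, -5.3000e-02,
        2.0000e-03,  0.0000e+00]), 'tool_pos': array([0.204, 0.59 , 0.238]), 'eef_rot': array([ 0.166,  0.986, -0.001, -0.   ]), 'contact_force': array([ 0.589, -0.164,  0.737]), 'moment': array([ 0.016, -0.005, -0.017]), 'finger_force': np.float64(0.0), 'opening': np.float64(1.003)} -0.0187
```

View pics/top0.png

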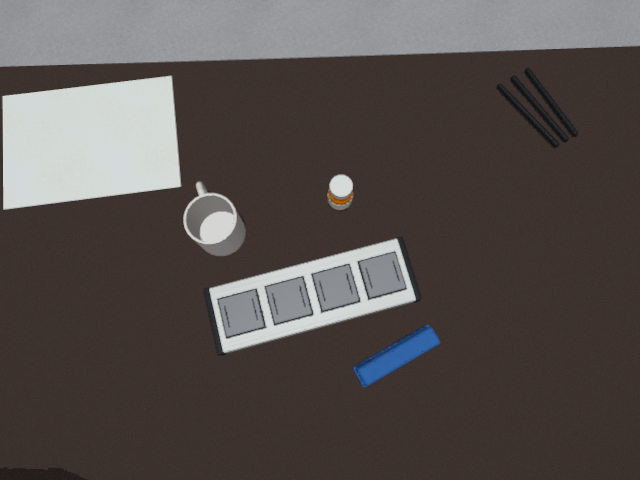

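View pics/scene0.png

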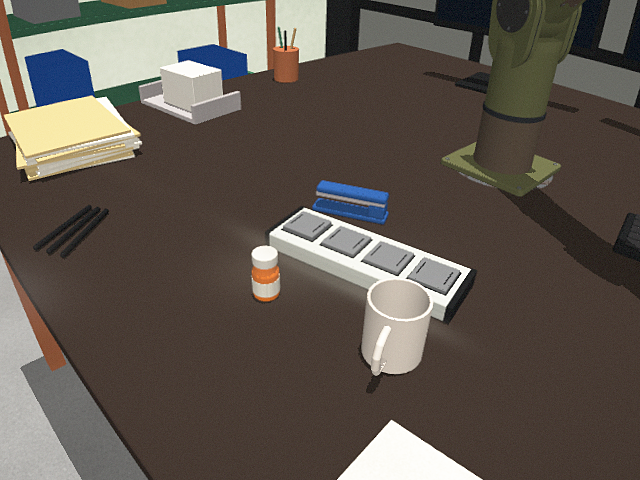

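The top picture shows the four grey covers at about (382,275), (336,288), (289,300) and (242,313). The mug is at (215,225), the bottle at (341,192) and the stapler at (397,356). Next I'll measure them.

Run:
```python
from h import *
z=np.load('top0.npz'); im,W,d=z['im'],z['W'],z['d']
c=optics.get_calibration('top');K=np.array([[c['fx'],0,c['cx']],[0,c['fy'],c['cy']],[0,0,1]]);T=np.array(c['extrinsics'])
def ray(uv,h):
    p=cv2.undistortPoints(np.array([[uv]],float),K,np.array(c['D'])).ravel(); R=T[:3,:3]; o=-R.T@T[:3,3]; v=R.T@np.r_[p,1]; return o+v*(h-o[2])/v[2]
g=cv2.cvtColor(im,cv2.COLOR_RGB2HSV)
m=((g[...,2]>75)&(g[...,2]<160)&(g[...,1]<60)).astype(np.uint8); m[:230]=0;m[365:]=0;m[:,:200]=0;m[:,425:]=0
m=cv2.morphologyEx(m,cv2.MORPH_CLOSE,np.ones((7,7)));m=cv2.morphologyEx(m,cv2.MORPH_OPEN,np.ones((9,9)))
C=[]
for k in cv2.findContours(m,0,1)[0]:
    (u,v),s,a=cv2.minAreaRect(k); 
    if cv2.contourArea(k)<800: continue
    q=W[int(v)-8:int(v)+9,int(u)-8:int(u)+9].reshape(-1,3)
    p=ray((u,v),.0365); C.append(p); print((u,v),s,a,p.round(4),'depth',np.nanmedian(q,0).round(4))
C=np.array(sorted(C,key=lambda p:p[1])); dd=C[-1]-C[0]; print(np.linalg.norm(np.diff(C,axis=0),axis=1),'yaw',np.arctan2(-dd[0],dd[1]))
wm=((g[...,2]>190)&(g[...,1]<40)).astype(np.uint8); wm[:235]=0;wm[365:]=0
k=max(cv2.findContours(wm,0,1)[0],key=cv2.contourArea);R=cv2.minAreaRect(k);print('box',R,ray(R[0],.03).round(4))
for nme,mm in dict(high=(W[...,2]>.042)).items():
    n,l,st,ce=cv2.connectedComponentsWithStats(mm.astype(np.uint8))
    for i in range(1,n):
        if st[i,4]>150:
            q=W[l==i]; print(nme,ce[i].round(),np.nanmin(q,0).round(3),np.nanmax(q,0).round(3))
```

```text
(238.00003051757812, 314.00006103515625) (41.71612548828125, 48.02205276489258) 75.96376037597656 [0.4859 0.1582 0.0365] depth [0.4861 0.1583 0.0356]
(288.4430236816406, 300.3834228515625) (41.075218200683594, 40.87162399291992) 75.25643920898438 [0.504  0.08   0.0365] depth [0.5047 0.0808 0.0357]
(335.53460693359375, 287.6269226074219) (40.7831916809082, 40.87089920043945) 74.74488067626953 [0.5212 0.0062 0.0365] depth [0.5223 0.0069 0.0358]
(384.1038818359375, 274.3807678222656) (40.432369232177734, 47.18571472167969) 74.74488067626953 [ 0.5392 -0.0709  0.0365] depth [ 0.5398 -0.0708  0.0376]
[0.07916053 0.07584039 0.08023472] yaw 0.22883835207864803
box ((310.8631591796875, 294.7365417480469), (64.48007202148438, 198.27139282226562), 75.0685806274414) [0.5123 0.0451 0.03  ]
high [340. 189.] [ 0.656 -0.026  0.042] [0.693 0.012 0.078]
high [210. 219.] [0.585 0.153 0.042] [0.694 0.232 0.095]
high [399. 356.] [ 0.373 -0.147  0.043] [ 0.455 -0.022  0.056]
```

```bash
python3 -m creep '[{"grip":-1,"tx":0,"ty":0,"tz":0,"spin":-6.5},{"grip":-1,"tx":0,"ty":0,"tz":0,"spin":-6.5},{"grip":-1,"tx":0,"ty":0,"tz":0,"spin":-6.5},{"grip":-1,"tx":0,"ty":0,"tz":0,"spin":-6.5},{"grip":-1,"tx":0,"ty":0,"tz":0,"spin":-6.3},{"grip":-1,"tx":0,"ty":0,"tz":0,"spin":0},{"grip":-1,"tx":0,"ty":0,"tz":0,"spin":0}]' 20
cat > e.py <<'E'
from h import *
import sys
s=r.get_state(); x,y,z,w=s['eef_rot']
from scipy.spatial.transform import Rotation as Rn
R=Rn.from_quat(s['eef_rot']).as_matrix()
yaw=.229; bx=np.array([np.cos(yaw),np.sin(yaw),0]);by=np.array([-bx[1],bx[0],0])
i,ox=int(sys.argv[1]),float(sys.argv[2])
t=np.array([.5126,.0440,float(sys.argv[3])])+(i-2.5)*.076*by+ox*bx
print('spin',np.degrees(np.arctan2(*(R.T@by)[:2]))*-1,'move cm',(R.T@(t-s['tool_pos'])*100).round(2),'pos',np.round(s['tool_pos'],4),'F',np.round(s['contact_force'],2),'open',s['opening'],'t',s['clock'])
E
python3 e.py 4 -.02 .06
```

```text
clock: 0.68
tool_pos: [0.2042, 0.5904, 0.2384]
eef_rot: [-0.114, 0.994, -0.0, -0.0]
contact_force: [0.4, -0.2, -0.3]
opening: 0.492
finger_force: 0.0
spin -0.06936558348835496 move cm [-15.7  -48.79  17.85] pos [0.2042 0.5904 0.2384] F [ 0.38 -0.23 -0.25] open 0.49203092849311114 t 0.6833
```

```bash
python3 -m creep '[{"grip":-1,"tx":-1,"ty":-3.2,"tz":0,"spin":0},{"grip":-1,"tx":-1,"ty":-3.2,"tz":0,"spin":0},{"grip":-1,"tx":-1,"ty":-3.2,"tz":0,"spin":0},{"grip":-1,"tx":-1,"ty":-3.2,"tz":0,"spin":0},{"grip":-1,"tx":-1,"ty":-3.2,"tz":0,"spin":0},{"grip":-1,"tx":-1,"ty":-3.2,"tz":0,"spin":0},{"grip":-1,"tx":-1,"ty":-3.2,"tz":0,"spin":0},{"grip":-1,"tx":-1,"ty":-3.2,"tz":0,"spin":0}]' && python3 -m creep '[{"grip":-1,"tx":-1,"ty":-3.2,"tz":0,"spin":0},{"grip":-1,"tx":-1,"ty":-3.2,"tz":0,"spin":0},{"grip":-1,"tx":-1,"ty":-3.2,"tz":0,"spin":0},{"grip":-1,"tx":-1,"ty":-3.2,"tz":0,"spin":0},{"grip":-1,"tx":-1,"ty":-3.2,"tz":0,"spin":0},{"grip":-1,"tx":-1,"ty":-3.2,"tz":0,"spin":0},{"grip":-1,"tx":0,"ty":0,"tz":0,"spin":0},{"grip":-1,"tx":0,"ty":0,"tz":0,"spin":0}]' ; python3 e.py 4 -.02 .06
```

```text
clock: 1.35
tool_pos: [0.3412, 0.3583, 0.2388]
eef_rot: [-0.114, 0.994, -0.0, 0.0]
contact_force: [0.8, -0.3, 0.3]
opening: 0.005
finger_force: 0.0
clock: 2.02
tool_pos: [0.444, 0.1845, 0.2386]
eef_rot: [-0.111, 0.994, -0.0, 0.0]
contact_force: [0.1, -0.0, 0.4]
opening: 0.008
finger_force: 0.0
spin -0.33747540113696517 move cm [-1.52 -3.82 17.86] pos [0.444  0.1845 0.2386] F [ 0.08 -0.01  0.45] open 0.008220113052682176 t 2.0167
```

```bash
python3 -m creep '[{"grip":-1,"tx":-0.75,"ty":-1.9,"tz":2.5,"spin":0},{"grip":-1,"tx":-0.75,"ty":-1.9,"tz":2.5,"spin":0},{"grip":-1,"tx":0,"ty":0,"tz":3,"spin":0},{"grip":-1,"tx":0,"ty":0,"tz":3,"spin":0},{"grip":-1,"tx":0,"ty":0,"tz":3,"spin":0},{"grip":-1,"tx":0,"ty":0,"tz":3,"spin":0},{"grip":-1,"tx":0,"ty":0,"tz":0.8,"spin":0},{"grip":-1,"tx":0,"ty":0,"tz":0,"spin":0}]'; python3 -m creep '[{"grip":-1,"tx":0,"ty":0,"tz":0,"spin":0},{"grip":-1,"tx":0,"ty":0,"tz":0,"spin":0}]'; python3 e.py 4 -.02 .0395
python3 - <<'E'
from h import *
im,d,W=cloud('scene'); cv2.imwrite('pics/s1.png',im[150:400,200:520,::-1].repeat(2,0).repeat(2,1))
E
```

```text
clock: 2.68
tool_pos: [0.4646, 0.1543, 0.0592]
eef_rot: [-0.116, 0.993, -0.0, -0.002]
contact_force: [-0.1, 0.0, 0.5]
opening: 0.007
finger_force: 0.0
clock: 2.85
tool_pos: [0.467, 0.1541, 0.0621]
eef_rot: [-0.115, 0.993, 0.001, 0.001]
contact_force: [-0.7, 0.1, 0.0]
opening: 0.011
finger_force: 0.0
spin 0.12168985485167717 move cm [ 0.06 -0.36  2.26] pos [0.467  0.1541 0.0621] F [-0.67  0.14  0.04] open 0.011412051701418556 t 2.85
```

View pics/s1.png

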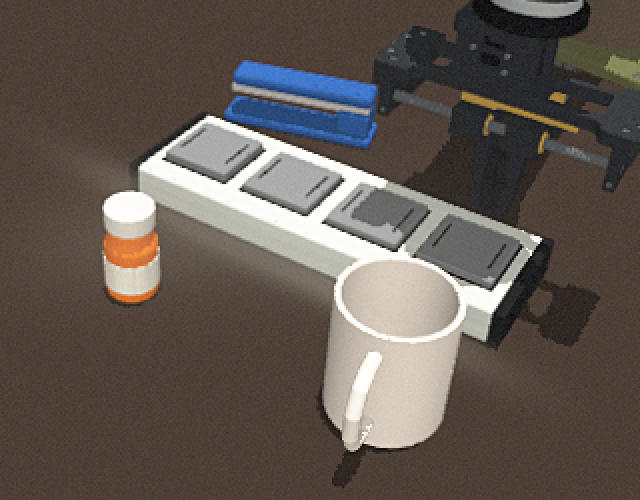

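The closed fingers are above the near edge of cover 4, and the gripper body is well clear of the mug and the stapler. Going down gently.

```bash
python3 -m creep '[{"grip":-1,"tx":0.05,"ty":-0.35,"tz":0.6,"spin":0},{"grip":-1,"tx":0,"ty":0,"tz":0.6,"spin":0},{"grip":-1,"tx":0,"ty":0,"tz":0.5,"spin":0},{"grip":-1,"tx":0,"ty":0,"tz":0.3,"spin":0},{"grip":-1,"tx":0,"ty":0,"tz":0,"spin":0},{"grip":-1,"tx":0,"ty":0,"tz":0,"spin":0},{"grip":-1,"tx":0,"ty":0,"tz":0,"spin":0}]'; python3 -m creep '[{"grip":-1,"tx":0,"ty":0,"tz":0,"spin":0},{"grip":-1,"tx":0,"ty":0,"tz":0,"spin":0}]'; python3 e.py 4 -.02 .0395
```

```text
clock: 3.48
tool_pos: [0.4666, 0.1497, 0.0407]
eef_rot: [-0.115, 0.993, 0.0, -0.0]
contact_force: [0.2, -0.0, -0.0]
opening: 0.0
finger_force: 0.0
clock: 3.65
tool_pos: [0.4667, 0.1497, 0.0409]
eef_rot: [-0.115, 0.993, 0.0, 0.0]
contact_force: [0.1, -0.4, 0.7]
opening: 0.004
finger_force: 0.0
spin 0.11244767764791094 move cm [-0.07  0.06  0.14] pos [0.4667 0.1497 0.0409] F [ 0.1  -0.35  0.73] open 0.004446968988284411 t 3.65
```

```bash
for k in 1 2; do python3 -m creep '[{"grip":-1,"tx":0,"ty":0,"tz":0.07,"spin":0},{"grip":-1,"tx":0,"ty":0,"tz":0,"spin":0},{"grip":-1,"tx":0,"ty":0,"tz":0,"spin":0}]' | egrep 'pos|contact'; done
```

```text
tool_pos: [0.4666, 0.1496, 0.04]
contact_force: [0.6, -0.3, -0.1]
tool_pos: [0.4666, 0.1496, 0.0393]
contact_force: [0.2, 0.1, -0.3]
```

```bash
cat > g.py <<'E'
from plant import r
import sys
s=r.get_state(); f=s['contact_force'][2]; print(round(s['clock'],2),'z %.4f F %.2f'%(s['tool_pos'][2],f)); sys.exit(f>float(sys.argv[1]))
E
S='>/dev/null'
python3 -m creep '[{"grip":-1,"tx":0,"ty":0,"tz":0.06,"spin":0},{"grip":-1,"tx":0,"ty":0,"tz":0,"spin":0},{"grip":-1,"tx":0,"ty":0,"tz":0,"spin":0}]' >/dev/null; python3 g.py 3 && python3 -m creep '[{"grip":-1,"tx":0,"ty":0,"tz":0.06,"spin":0},{"grip":-1,"tx":0,"ty":0,"tz":0,"spin":0},{"grip":-1,"tx":0,"ty":0,"tz":0,"spin":0}]' >/dev/null; python3 g.py 3 && python3 -m creep '[{"grip":-1,"tx":0,"ty":0,"tz":0.06,"spin":0},{"grip":-1,"tx":0,"ty":0,"tz":0,"spin":0},{"grip":-1,"tx":0,"ty":0,"tz":0,"spin":0}]' >/dev/null; python3 g.py 3 && python3 -m creep '[{"grip":-1,"tx":0,"ty":0,"tz":0.06,"spin":0},{"grip":-1,"tx":0,"ty":0,"tz":0,"spin":0},{"grip":-1,"tx":0,"ty":0,"tz":0,"spin":0}]' >/dev/null; python3 g.py 3
```

```text
4.4 z 0.0387 F 0.94
4.4 z 0.0387 F 0.94
4.4 z 0.0387 F 0.94
4.4 z 0.0387 F 0.94False
False
False
False
```

```bash
sed -i 's/sys.exit(f>float(sys.argv\[1\]))/sys.exit(int(f>float(sys.argv[1])))/' g.py
python3 -m creep '[{"grip":-1,"tx":0,"ty":0,"tz":0.06,"spin":0},{"grip":-1,"tx":0,"ty":0,"tz":0,"spin":0},{"grip":-1,"tx":0,"ty":0,"tz":0,"spin":0}]' >/dev/null; python3 g.py 3 && python3 -m creep '[{"grip":-1,"tx":0,"ty":0,"tz":0.06,"spin":0},{"grip":-1,"tx":0,"ty":0,"tz":0,"spin":0},{"grip":-1,"tx":0,"ty":0,"tz":0,"spin":0}]' >/dev/null && python3 g.py 3 && python3 -m creep '[{"grip":-1,"tx":0,"ty":0,"tz":0.06,"spin":0},{"grip":-1,"tx":0,"ty":0,"tz":0,"spin":0},{"grip":-1,"tx":0,"ty":0,"tz":0,"spin":0}]' >/dev/null && python3 g.py 3 && python3 -m creep '[{"grip":-1,"tx":0,"ty":0,"tz":0.06,"spin":0},{"grip":-1,"tx":0,"ty":0,"tz":0,"spin":0},{"grip":-1,"tx":0,"ty":0,"tz":0,"spin":0}]' >/dev/null && python3 g.py 3
```

```text
4.65 z 0.0381 F -0.61
4.9 z 0.0375 F 0.05
5.15 z 0.0369 F 0.23
5.4 z 0.0368 F 6.10
```

Cover 4 is rigid: 6 N and no give. On to cover 3.

```bash
python3 -m creep '[{"grip":-1,"tx":0,"ty":0,"tz":-1.2,"spin":0},{"grip":-1,"tx":-0.05,"ty":-2.5,"tz":0,"spin":0},{"grip":-1,"tx":0,"ty":-2.6,"tz":0,"spin":0},{"grip":-1,"tx":0,"ty":-2.5,"tz":0,"spin":0},{"grip":-1,"tx":0,"ty":0,"tz":0.4,"spin":0},{"grip":-1,"tx":0,"ty":0,"tz":0.4,"spin":0},{"grip":-1,"tx":0,"ty":0,"tz":0,"spin":0},{"grip":-1,"tx":0,"ty":0,"tz":0,"spin":0}]' >/dev/null; python3 -m creep '[{"grip":-1,"tx":0,"ty":0,"tz":0,"spin":0},{"grip":-1,"tx":0,"ty":0,"tz":0,"spin":0}]'>/dev/null; python3 e.py 3 -.02 .0395
```

```text
spin 0.21792390466716718 move cm [-0.   -0.05  0.09] pos [0.4843 0.0769 0.0404] F [ 0.3   0.44 -0.03] open 0.009533647418992982 t 6.2333
```

```bash
python3 -m creep '[{"grip":-1,"tx":0,"ty":0,"tz":0.08,"spin":0},{"grip":-1,"tx":0,"ty":0,"tz":0,"spin":0},{"grip":-1,"tx":0,"ty":0,"tz":0,"spin":0}]' >/dev/null; python3 g.py 2.5 && python3 -m creep '[{"grip":-1,"tx":0,"ty":0,"tz":0.04,"spin":0},{"grip":-1,"tx":0,"ty":0,"tz":0,"spin":0},{"grip":-1,"tx":0,"ty":0,"tz":0,"spin":0}]' >/dev/null && python3 g.py 2.5 && python3 -m creep '[{"grip":-1,"tx":0,"ty":0,"tz":0.04,"spin":0},{"grip":-1,"tx":0,"ty":0,"tz":0,"spin":0},{"grip":-1,"tx":0,"ty":0,"tz":0,"spin":0}]' >/dev/null && python3 g.py 2.5 && python3 -m creep '[{"grip":-1,"tx":0,"ty":0,"tz":0.04,"spin":0},{"grip":-1,"tx":0,"ty":0,"tz":0,"spin":0},{"grip":-1,"tx":0,"ty":0,"tz":0,"spin":0}]' >/dev/null && python3 g.py 2.5 && python3 -m creep '[{"grip":-1,"tx":0,"ty":0,"tz":0.04,"spin":0},{"grip":-1,"tx":0,"ty":0,"tz":0,"spin":0},{"grip":-1,"tx":0,"ty":0,"tz":0,"spin":0}]' >/dev/null && python3 g.py 2.5 && python3 -m creep '[{"grip":-1,"tx":0,"ty":0,"tz":0.04,"spin":0},{"grip":-1,"tx":0,"ty":0,"tz":0,"spin":0},{"grip":-1,"tx":0,"ty":0,"tz":0,"spin":0}]' >/dev/null && python3 g.py 2.5  && python3 -m creep '[{"grip":-1,"tx":0,"ty":0,"tz":0.04,"spin":0},{"grip":-1,"tx":0,"ty":0,"tz":0,"spin":0},{"grip":-1,"tx":0,"ty":0,"tz":0,"spin":0}]' >/dev/null && python3 g.py 2.5
```

```text
6.48 z 0.0395 F 0.21
6.73 z 0.0391 F 0.33
6.98 z 0.0387 F -0.25
7.23 z 0.0383 F 0.74
7.48 z 0.0379 F -0.07
7.73 z 0.0375 F 0.35
7.98 z 0.0371 F 0.02
```

```bash
python3 -m creep '[{"grip":-1,"tx":0,"ty":0,"tz":0.04,"spin":0},{"grip":-1,"tx":0,"ty":0,"tz":0,"spin":0},{"grip":-1,"tx":0,"ty":0,"tz":0,"spin":0}]' >/dev/null; python3 g.py 2.5 && python3 -m creep '[{"grip":-1,"tx":0,"ty":0,"tz":0.04,"spin":0},{"grip":-1,"tx":0,"ty":0,"tz":0,"spin":0},{"grip":-1,"tx":0,"ty":0,"tz":0,"spin":0}]' >/dev/null && python3 g.py 2.5 && python3 -m creep '[{"grip":-1,"tx":0,"ty":0,"tz":0.04,"spin":0},{"grip":-1,"tx":0,"ty":0,"tz":0,"spin":0},{"grip":-1,"tx":0,"ty":0,"tz":0,"spin":0}]' >/dev/null && python3 g.py 2.5 && python3 -m creep '[{"grip":-1,"tx":0,"ty":0,"tz":0.04,"spin":0},{"grip":-1,"tx":0,"ty":0,"tz":0,"spin":0},{"grip":-1,"tx":0,"ty":0,"tz":0,"spin":0}]' >/dev/null && python3 g.py 2.5 && python3 -m creep '[{"grip":-1,"tx":0,"ty":0,"tz":0.04,"spin":0},{"grip":-1,"tx":0,"ty":0,"tz":0,"spin":0},{"grip":-1,"tx":0,"ty":0,"tz":0,"spin":0}]' >/dev/null && python3 g.py 2.5 && python3 -m creep '[{"grip":-1,"tx":0,"ty":0,"tz":0.04,"spin":0},{"grip":-1,"tx":0,"ty":0,"tz":0,"spin":0},{"grip":-1,"tx":0,"ty":0,"tz":0,"spin":0}]' >/dev/null && python3 g.py 2.5  && python3 -m creep '[{"grip":-1,"tx":0,"ty":0,"tz":0.04,"spin":0},{"grip":-1,"tx":0,"ty":0,"tz":0,"spin":0},{"grip":-1,"tx":0,"ty":0,"tz":0,"spin":0}]' >/dev/null && python3 g.py 2.5
```

```text
8.23 z 0.0369 F 3.74
```

```bash
python3 -m creep '[{"grip":-1,"tx":0,"ty":0,"tz":0.02,"spin":0},{"grip":-1,"tx":0,"ty":0,"tz":0,"spin":0},{"grip":-1,"tx":0,"ty":0,"tz":0,"spin":0}]' >/dev/null; python3 g.py 2.5
python3 -m creep '[{"grip":-1,"tx":0,"ty":0,"tz":-1.2,"spin":0},{"grip":-1,"tx":0,"ty":-2.5,"tz":0,"spin":0},{"grip":-1,"tx":0,"ty":-2.6,"tz":0,"spin":0},{"grip":-1,"tx":0,"ty":-2.5,"tz":0,"spin":0},{"grip":-1,"tx":0,"ty":0,"tz":0.4,"spin":0},{"grip":-1,"tx":0,"ty":0,"tz":0.4,"spin":0},{"grip":-1,"tx":0,"ty":0,"tz":0,"spin":0},{"grip":-1,"tx":0,"ty":0,"tz":0,"spin":0}]' >/dev/null; python3 -m creep '[{"grip":-1,"tx":0,"ty":0,"tz":0,"spin":0},{"grip":-1,"tx":0,"ty":0,"tz":0,"spin":0}]'>/dev/null; python3 e.py 2 -.02 .0395
python3 -m creep '[{"grip":-1,"tx":0,"ty":0,"tz":0.06,"spin":0},{"grip":-1,"tx":0,"ty":0,"tz":0,"spin":0},{"grip":-1,"tx":0,"ty":0,"tz":0,"spin":0}]' >/dev/null; python3 g.py 2.5 && python3 -m creep '[{"grip":-1,"tx":0,"ty":0,"tz":0.04,"spin":0},{"grip":-1,"tx":0,"ty":0,"tz":0,"spin":0},{"grip":-1,"tx":0,"ty":0,"tz":0,"spin":0}]' >/dev/null && python3 g.py 2.5 && python3 -m creep '[{"grip":-1,"tx":0,"ty":0,"tz":0.04,"spin":0},{"grip":-1,"tx":0,"ty":0,"tz":0,"spin":0},{"grip":-1,"tx":0,"ty":0,"tz":0,"spin":0}]' >/dev/null && python3 g.py 2.5 && python3 -m creep '[{"grip":-1,"tx":0,"ty":0,"tz":0.04,"spin":0},{"grip":-1,"tx":0,"ty":0,"tz":0,"spin":0},{"grip":-1,"tx":0,"ty":0,"tz":0,"spin":0}]' >/dev/null && python3 g.py 2.5 && python3 -m creep '[{"grip":-1,"tx":0,"ty":0,"tz":0.04,"spin":0},{"grip":-1,"tx":0,"ty":0,"tz":0,"spin":0},{"grip":-1,"tx":0,"ty":0,"tz":0,"spin":0}]' >/dev/null && python3 g.py 2.5 && python3 -m creep '[{"grip":-1,"tx":0,"ty":0,"tz":0.04,"spin":0},{"grip":-1,"tx":0,"ty":0,"tz":0,"spin":0},{"grip":-1,"tx":0,"ty":0,"tz":0,"spin":0}]' >/dev/null && python3 g.py 2.5  && python3 -m creep '[{"grip":-1,"tx":0,"ty":0,"tz":0.04,"spin":0},{"grip":-1,"tx":0,"ty":0,"tz":0,"spin":0},{"grip":-1,"tx":0,"ty":0,"tz":0,"spin":0}]' >/dev/null && python3 g.py 2.5 && python3 -m creep '[{"grip":-1,"tx":0,"ty":0,"tz":0.04,"spin":0},{"grip":-1,"tx":0,"ty":0,"tz":0,"spin":0},{"grip":-1,"tx":0,"ty":0,"tz":0,"spin":0}]' >/dev/null && python3 g.py 2.5 && python3 -m creep '[{"grip":-1,"tx":0,"ty":0,"tz":0.04,"spin":0},{"grip":-1,"tx":0,"ty":0,"tz":0,"spin":0},{"grip":-1,"tx":0,"ty":0,"tz":0,"spin":0}]' >/dev/null && python3 g.py 2.5
```

```text
8.48 z 0.0369 F 5.67
spin 0.2273189976687986 move cm [ 0.02 -0.05  0.11] pos [0.5018 0.003  0.0406] F [-1.29  0.34 -0.37] open 0.009191935478619045 t 9.3167
9.57 z 0.0399 F -0.03
9.82 z 0.0395 F -0.46
10.07 z 0.0391 F 1.04
10.32 z 0.0387 F -0.02
10.57 z 0.0383 F -0.20
10.82 z 0.0379 F 0.22
11.07 z 0.0375 F 0.81
11.32 z 0.0372 F 1.64
11.57 z 0.0372 F 6.51
```

Covers 3 and 2 are rigid too. I'll press cover 1 to check it rather than assume.

```bash
python3 -m creep '[{"grip":-1,"tx":0,"ty":0,"tz":-1.2,"spin":0},{"grip":-1,"tx":0,"ty":-2.5,"tz":0,"spin":0},{"grip":-1,"tx":0,"ty":-2.6,"tz":0,"spin":0},{"grip":-1,"tx":0,"ty":-2.5,"tz":0,"spin":0},{"grip":-1,"tx":0,"ty":0,"tz":0.4,"spin":0},{"grip":-1,"tx":0,"ty":0,"tz":0.4,"spin":0},{"grip":-1,"tx":0,"ty":0,"tz":0,"spin":0},{"grip":-1,"tx":0,"ty":0,"tz":0,"spin":0}]' >/dev/null; python3 -m creep '[{"grip":-1,"tx":0,"ty":0,"tz":0,"spin":0},{"grip":-1,"tx":0,"ty":0,"tz":0,"spin":0}]'>/dev/null; python3 e.py 1 -.02 .0395
python3 -m creep '[{"grip":-1,"tx":0,"ty":0,"tz":0.05,"spin":0},{"grip":-1,"tx":0,"ty":0,"tz":0,"spin":0},{"grip":-1,"tx":0,"ty":0,"tz":0,"spin":0}]' >/dev/null; python3 g.py 2.8 && python3 -m creep '[{"grip":-1,"tx":0,"ty":0,"tz":0.05,"spin":0},{"grip":-1,"tx":0,"ty":0,"tz":0,"spin":0},{"grip":-1,"tx":0,"ty":0,"tz":0,"spin":0}]' >/dev/null && python3 g.py 2.8 && python3 -m creep '[{"grip":-1,"tx":0,"ty":0,"tz":0.05,"spin":0},{"grip":-1,"tx":0,"ty":0,"tz":0,"spin":0},{"grip":-1,"tx":0,"ty":0,"tz":0,"spin":0}]' >/dev/null && python3 g.py 2.8 && python3 -m creep '[{"grip":-1,"tx":0,"ty":0,"tz":0.05,"spin":0},{"grip":-1,"tx":0,"ty":0,"tz":0,"spin":0},{"grip":-1,"tx":0,"ty":0,"tz":0,"spin":0}]' >/dev/null && python3 g.py 2.8 && python3 -m creep '[{"grip":-1,"tx":0,"ty":0,"tz":0.05,"spin":0},{"grip":-1,"tx":0,"ty":0,"tz":0,"spin":0},{"grip":-1,"tx":0,"ty":0,"tz":0,"spin":0}]' >/dev/null && python3 g.py 2.8 && python3 -m creep '[{"grip":-1,"tx":0,"ty":0,"tz":0.05,"spin":0},{"grip":-1,"tx":0,"ty":0,"tz":0,"spin":0},{"grip":-1,"tx":0,"ty":0,"tz":0,"spin":0}]' >/dev/null && python3 g.py 2.8 && python3 -m creep '[{"grip":-1,"tx":0,"ty":0,"tz":0.05,"spin":0},{"grip":-1,"tx":0,"ty":0,"tz":0,"spin":0},{"grip":-1,"tx":0,"ty":0,"tz":0,"spin":0}]' >/dev/null && python3 g.py 2.8
```

```text
spin 0.22853024376237435 move cm [ 0.04 -0.06  0.13] pos [ 0.5193 -0.0709  0.0408] F [ 0.25  0.1  -0.18] open 0.0048069119334286205 t 12.4
12.65 z 0.0403 F -0.14
12.9 z 0.0397 F -0.19
13.15 z 0.0392 F -0.51
13.4 z 0.0387 F 0.95
13.65 z 0.0382 F 1.82
13.9 z 0.0377 F 2.54
14.15 z 0.0371 F 4.01
```

Cover 1 gives under the finger: it sinks about 1.6 mm at 1–4 N, where the others stopped dead. So cover 1 is the loose one. I'll let it go, then press its middle.

```bash
python3 -m creep '[{"grip":-1,"tx":0,"ty":0,"tz":-1.0,"spin":0},{"grip":-1,"tx":0,"ty":0,"tz":0,"spin":0},{"grip":-1,"tx":-1,"ty":-0.05,"tz":0,"spin":0},{"grip":-1,"tx":-0.95,"ty":0,"tz":0,"spin":0},{"grip":-1,"tx":0,"ty":0,"tz":0.35,"spin":0},{"grip":-1,"tx":0,"ty":0,"tz":0.35,"spin":0},{"grip":-1,"tx":0,"ty":0,"tz":0,"spin":0},{"grip":-1,"tx":0,"ty":0,"tz":0,"spin":0}]' >/dev/null; python3 -m creep '[{"grip":-1,"tx":0,"ty":0,"tz":0,"spin":0},{"grip":-1,"tx":0,"ty":0,"tz":0,"spin":0}]'>/dev/null; python3 e.py 1 0 .0395
```

```text
spin 0.11922096536607223 move cm [-0.07  0.11  0.07] pos [ 0.5381 -0.0683  0.0402] F [ 0.08  0.94 -0.08] open 0.006167932328768068 t 14.9833
```

```bash
python3 -m creep '[{"grip":-1,"tx":0,"ty":0,"tz":0.1,"spin":0},{"grip":-1,"tx":0,"ty":0,"tz":0.05,"spin":0},{"grip":-1,"tx":0,"ty":0,"tz":0,"spin":0},{"grip":-1,"tx":0,"ty":0,"tz":0,"spin":0}]' >/dev/null; python3 g.py 16 && python3 -m creep '[{"grip":-1,"tx":0,"ty":0,"tz":0.05,"spin":0},{"grip":-1,"tx":0,"ty":0,"tz":0,"spin":0},{"grip":-1,"tx":0,"ty":0,"tz":0,"spin":0}]' >/dev/null && python3 g.py 16 && python3 -m creep '[{"grip":-1,"tx":0,"ty":0,"tz":0.05,"spin":0},{"grip":-1,"tx":0,"ty":0,"tz":0,"spin":0},{"grip":-1,"tx":0,"ty":0,"tz":0,"spin":0}]' >/dev/null && python3 g.py 16 && python3 -m creep '[{"grip":-1,"tx":0,"ty":0,"tz":0.05,"spin":0},{"grip":-1,"tx":0,"ty":0,"tz":0,"spin":0},{"grip":-1,"tx":0,"ty":0,"tz":0,"spin":0}]' >/dev/null && python3 g.py 16
```

```text
15.32 z 0.0391 F 4.22
15.57 z 0.0389 F 8.20
15.82 z 0.0385 F 9.58
16.07 z 0.0381 F 10.26
```

```bash
python3 -m creep '[{"grip":-1,"tx":0,"ty":0,"tz":0.08,"spin":0},{"grip":-1,"tx":0,"ty":0,"tz":0,"spin":0},{"grip":-1,"tx":0,"ty":0,"tz":0,"spin":0}]' >/dev/null; python3 g.py 17 && python3 -m creep '[{"grip":-1,"tx":0,"ty":0,"tz":0.08,"spin":0},{"grip":-1,"tx":0,"ty":0,"tz":0,"spin":0},{"grip":-1,"tx":0,"ty":0,"tz":0,"spin":0}]' >/dev/null && python3 g.py 17 && python3 -m creep '[{"grip":-1,"tx":0,"ty":0,"tz":0.08,"spin":0},{"grip":-1,"tx":0,"ty":0,"tz":0,"spin":0},{"grip":-1,"tx":0,"ty":0,"tz":0,"spin":0}]' >/dev/null && python3 g.py 17 && python3 -m creep '[{"grip":-1,"tx":0,"ty":0,"tz":0.08,"spin":0},{"grip":-1,"tx":0,"ty":0,"tz":0,"spin":0},{"grip":-1,"tx":0,"ty":0,"tz":0,"spin":0}]' >/dev/null && python3 g.py 17  && python3 -m creep '[{"grip":-1,"tx":0,"ty":0,"tz":0.06,"spin":0},{"grip":-1,"tx":0,"ty":0,"tz":0,"spin":0},{"grip":-1,"tx":0,"ty":0,"tz":0,"spin":0}]' >/dev/null && python3 g.py 17; python3 e.py 1 0 .035
```

```text
16.32 z 0.0373 F 9.96
16.57 z 0.0364 F 10.64
16.82 z 0.0356 F 9.59
17.07 z 0.0353 F 14.61
17.32 z 0.0352 F 18.97
spin 0.1220648896510355 move cm [-0.02  0.13  0.02] pos [ 0.5386 -0.0683  0.0352] F [-3.8  -0.74 18.97] open 0.005795105553886281 t 17.3167
```

Force held around 10 N over about 3.6 mm of travel, then stopped dead at 19 N: the cover is home. I'll lightly check its edge.

```bash
python3 -m creep '[{"grip":-1,"tx":0,"ty":0,"tz":-1.0,"spin":0},{"grip":-1,"tx":0,"ty":0,"tz":0,"spin":0},{"grip":-1,"tx":1,"ty":0,"tz":0,"spin":0},{"grip":-1,"tx":0.95,"ty":0,"tz":0,"spin":0},{"grip":-1,"tx":0,"ty":0,"tz":0.3,"spin":0},{"grip":-1,"tx":0,"ty":0,"tz":0.3,"spin":0},{"grip":-1,"tx":0,"ty":0,"tz":0,"spin":0},{"grip":-1,"tx":0,"ty":0,"tz":0,"spin":0}]' >/dev/null; python3 g.py 2.5 &&  python3 -m creep '[{"grip":-1,"tx":0,"ty":0,"tz":0.06,"spin":0},{"grip":-1,"tx":0,"ty":0,"tz":0.04,"spin":0},{"grip":-1,"tx":0,"ty":0,"tz":0,"spin":0},{"grip":-1,"tx":0,"ty":0,"tz":0,"spin":0}]' >/dev/null && python3 g.py 2.5 && python3 -m creep '[{"grip":-1,"tx":0,"ty":0,"tz":0.05,"spin":0},{"grip":-1,"tx":0,"ty":0,"tz":0,"spin":0},{"grip":-1,"tx":0,"ty":0,"tz":0,"spin":0}]' >/dev/null && python3 g.py 2.5 && python3 -m creep '[{"grip":-1,"tx":0,"ty":0,"tz":0.05,"spin":0},{"grip":-1,"tx":0,"ty":0,"tz":0,"spin":0},{"grip":-1,"tx":0,"ty":0,"tz":0,"spin":0}]' >/dev/null && python3 g.py 2.5 && python3 -m creep '[{"grip":-1,"tx":0,"ty":0,"tz":0.05,"spin":0},{"grip":-1,"tx":0,"ty":0,"tz":0,"spin":0},{"grip":-1,"tx":0,"ty":0,"tz":0,"spin":0}]' >/dev/null && python3 g.py 2.5
```

```text
17.98 z 0.0370 F 0.30
18.32 z 0.0364 F 0.15
18.57 z 0.0359 F -0.28
18.82 z 0.0354 F 0.14
19.07 z 0.0353 F 5.24
```

Rigid at 35.3 mm: 5 N at the edge and no give. I'll withdraw straight up and look.

```bash
python3 -m creep '[{"grip":-1,"tx":0,"ty":0,"tz":-1,"spin":0},{"grip":-1,"tx":0,"ty":0,"tz":-3,"spin":0},{"grip":-1,"tx":0,"ty":0,"tz":-3,"spin":0},{"grip":-1,"tx":0,"ty":0,"tz":-3,"spin":0},{"grip":-1,"tx":0,"ty":0,"tz":-3,"spin":0},{"grip":-1,"tx":0,"ty":0,"tz":-3,"spin":0},{"grip":-1,"tx":0,"ty":0,"tz":0,"spin":0},{"grip":-1,"tx":0,"ty":0,"tz":0,"spin":0}]'; python3 -m creep '[{"grip":-1,"tx":0,"ty":0,"tz":0,"spin":0},{"grip":-1,"tx":0,"ty":0,"tz":0,"spin":0},{"grip":-1,"tx":0,"ty":0,"tz":0,"spin":0},{"grip":-1,"tx":0,"ty":0,"tz":0,"spin":0}]'
python3 - <<'E'
from h import *
im,d,W=cloud('scene'); cv2.imwrite('pics/s2.png',im[...,::-1])
E
```

```text
clock: 19.73
tool_pos: [0.5203, -0.0729, 0.1968]
eef_rot: [-0.115, 0.993, -0.0, 0.002]
contact_force: [-0.5, 0.7, -0.8]
opening: 0.005
finger_force: 0.0
clock: 20.07
tool_pos: [0.5188, -0.0726, 0.1939]
eef_rot: [-0.115, 0.993, 0.0, -0.001]
contact_force: [0.4, 0.3, 0.8]
opening: 0.008
finger_force: 0.0
```

View pics/s2.png

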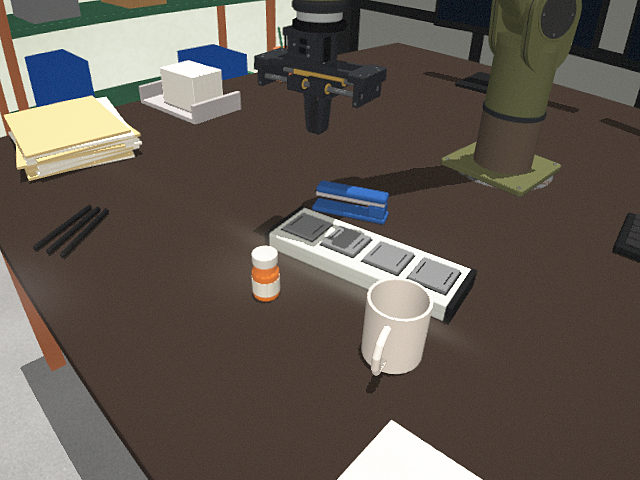

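The mug (397,325), bottle (265,275) and stapler (352,200) stand where they were. Cover 1 at (306,225) lies level and the arm is clear.

```bash
python3 -c "
from plant import workorder
print(workorder.finish_job())"
```

```text
the job is handed in; nothing more can be done
None
```

Cover 1, at the box's -y end, was the loose one: I pressed it home in its middle (about 3.6 mm, dead stop at 19 N), a light edge press then found it rigid, and the job is handed in with the arm clear and the mug, bottle and stapler still in place.

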